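# Ease the lid of the pit case shut

## Robot

A 7-joint arm with a two-finger parallel gripper is mounted at the origin on the work surface. World frame = base frame: x ahead of the robot, y to its left, z up, the work surface at z = 0. Lengths are in m, angles in rad, forces in N, time in s.
With the tool pointing down it reaches from about 0.4 to 0.85 m from the base axis. Payload 10.4 kg.
Tool frame: the origin (TCP) lies on the centre line of the jaws, within the pads' length; the fingertips stand 17 mm ahead of it and the grasp point (between the pads) lies 2 mm behind it; z points along the fingers, y is the line along which they close (so a half turn about z gives the same grasp; the last joint's range is limited). The gripper opens to 85 mm and grips with 20 to 120 N. Pads are 22 mm wide; open, the fingers measure 114 mm over their backs; the gripper's body (76 mm by 85 mm) begins 54 mm behind the grasp point. The pads swing forward as they close: fully open they stand 13 mm farther back than shut.
Start: joints at [-1.274, 0.332, -0.065, 1.46, 0.022, 1.35, -0.088], TCP at [0.196, 0.593, 0.248] pointing down, gripper open.
Joint ranges: [-2.6, 2.6], [-0.5, 2.12], [-1.47, 1.34], [0.16, 2.42], [-1.27, 4.41], [0.06, 2.06], [-2.6, 2.6]. Speed limits (rad/s): [2.22, 2.22, 2.79, 2.79, 3.14, 3.14, 3.14].

## Interface

Orientations are given as a unit quaternion [x, y, z, w].
In Python, from workcell import sensors, imaging, order, spotter gives the robot as it stands. The module is installed in compiled form; this text tells all that it offers.
- The arm moves only by the shell command python3 -m inch 'ROWS' [FORCE]. ROWS is JSON, a list that holds one entry, the list of rows, each a list of 7 numbers: the shift along the tool's x, y, z in m, then the turn, a rotation vector about the tool's x, y, z in rad, then the closure, from -1 (fully open) to 1 (shut). In form: [[[x, y, z, ax, ay, az, hand], ...]]. A call has 1 to 10 rows; each row is the pose to reach, as a shift and turn from the pose commanded when the call began, along the tool's axes at that moment; what a row does not reach only later rows make up. A row lasts 1/10 s, in which the tool goes at most 50 mm and 8.59 degrees, less where a joint would pass 70% of its speed; a pose out of reach is approached as far as the arm can. A call with a gripper value outside its range is refused whole. The fingers move at their own pace and stop on an object; FORCE is the grip in N (left out, the last holds). Time passes only in rows, so rows that repeat a pose let the fingers close. It gives the time, the measured TCP pose, the force, the opening and the grip force at its end, in the units of the state.
- sensors.get_obs(): the state, without advancing time (a new reading comes with each control period).
- imaging.camera(name): name is "scene" or "side" or "wrist"; returns the picture (480x640x3 uint8, blue, green, red); there is no depth.
- imaging.calibration(name): a dict with "mtx" (3x3 intrinsics, pixels), "R" (3x3) and "t" (3): a world point X has camera coordinates R X + t; the wrist camera has in their place "tool_from_camera" (4x4, takes a point from camera to tool coordinates, whose origin is the TCP and whose axes are the flange's). Camera axes: x right, y down, z forward; pixel columns grow to the right and rows downward; lengths in m; the calibration is good to about 2 mm. A picture is of the moment at which its call begins: read the wrist's pose just before it. calibration takes no time and is no camera call.
- order.hand_in(): hands the job in; it is judged then, once.
Trained networks look in the newest picture that a camera, given by its name, has taken for a name from the list of things; names that differ only in an ending like _2 or _b are one class to them, and where a whole thing is asked for, a point or a joint stands for the part that bears it (a point fixed in the world has none). Each returns a list of dicts, best first, with "conf" (0 to 1); they miss things now and then, are a little off and sometimes report something else, mostly with a low value. They report only what shows in the picture. A call takes as long as a camera call.
- spotter.look_for(label, camera): "pixel" ([column, row] in pixels, amid what is visible of it).
The state is a dict: "clock": time; "joint_pos": joint angles; "joint_velocities": joint speeds; "tau": joint torques, N m; "position": TCP position; "ee_rot": TCP orientation; "ft_force": force on the tool from outside, world axes, zero at the start; "torque": the same for the moment, N m; "grip_width": opening from 0.0 (shut) to 1.0 (fully open); "grasp_force": force on a finger pad.
Only numpy, scipy, OpenCV 4.12 (cv2) and the standard library are available. Lean on these libraries where they do the work, as an engineer would, in place of code of your own. Each camera call takes 0.05 s, during which the arm holds its last target. There are 200 camera calls.

## Task

The aluminium pit case stands open with its lid upright. Tip the lid forward with the fingers, catch it on the back of a finger as it falls, and ease it down fully shut without letting it clap; then take the hand away. Nothing is to be gripped or lifted, and the packs and engine in the case and the things around it stay where they are.

Things in the scene. Friction and masses are not known exactly. Their poses are not given: they have to be found in the camera images.
- case: Open aluminium case fixed to the table: 150 mm front to back (its x), 230 wide (its y), 95 high, walls 4. Origin: centre of its underside; x points from the front to the hinge side, z up. The front faces the robot's right (-y), give or take 0.35 rad. Open draw latches stand out 10 mm from the front, 85 mm either side of the middle, below 70 mm. Two packs and an engine lie inside, below the rim.
- lid (a joint): Lid angle in rad: 0 shut, 1.57 upright, 1.75 stop. Starts at 1.38 to 1.56, held by hinge friction (0.07 N m). Tipped below 1.16 to 1.24 (the heavier the sooner) it falls by itself, braked by a weak hinge damper (0.25 N m s/rad): from 1.1 it takes 1.6 to 3 s, about 0.3 rad/s at 1.0, 0.6 at 0.7, and claps shut at 0.8 to 1.3 rad/s. It weighs 0.36 to 0.50 kg; 1.7 to 2.3 N carries it at the lip.
- lid_hinge (a point): Middle of the hinge axis (along the case's y), at the top of the case's back wall: 75 mm behind the case's origin, 95 mm above the table. The lid is a hollow shell reaching 150 mm from this axis, 230 wide, 18 thick; the thickness lies above when shut, behind when upright.
- lip_edge (a point): Middle of the outer edge, inner side, of the dark steel finger lip, 176 mm from the hinge axis. The lip is 110 wide, 4 thick and stands 26 mm out from the lid's front edge in the rim plane: lid shut, it overhangs the case's front by 26 mm, 95 mm above the table, free space below; lid upright, it is the lid's top, 271 mm above the table.
- pack_blue: Blue battery pack, 96 x 46 x 25 mm, lying in the case's insert; origin at the centre of its underside.
- pack_orange: Orange battery pack, 96 x 46 x 25 mm, lying in the case's insert; origin at the centre of its underside.
- engine: Spare engine with red finned head, 52 x 44 x 59 mm, standing in the case's insert; origin at the centre of its underside.
- fuel_bottle: White and yellow fuel squeeze bottle with a bent metal spout, 72 mm across, 212 mm high, standing; origin at the centre of its underside.
- glue: Small white glue bottle with blue cap, 26 mm across, 75 mm high, standing; origin at the centre of its underside.
- wheel: Spare wheel with black tyre and yellow rim, lying flat, 90 mm across, 42 mm thick; origin at the centre of its underside.
- parts_tray: Flat red parts tray, 95 x 140 x 16 mm; origin at the centre of its underside.
- hex_driver: Hex driver lying on the mat, 180 mm long, handle 20 mm thick; origin near its middle, on the table.

How it is judged:
On the way, in this order (a step that is already met when the one before it is completed fails the run):
1. the lid, tipped past its balance, has left the finger and falls freely (value of joint lid between 0.2 and 1.25 rad and velocity of joint lid below -0.03 rad/s and contact force between each of the fingers, the arm and lid below 0.05 N), for 0.1 s.
2. the falling lid is caught and rides on a finger, partly closed (value of joint lid between 0.12 and 0.95 rad and velocity of joint lid above -0.4 rad/s and contact force between the fingers and lid above 0.4 N), for 0.15 s.
At the end, for the whole second after the job is handed in: The lid is fully shut (angle under 0.025 rad) and still; packs and engine within 10 mm of where they lay; bottle, glue, wheel and tray within 15 mm and the hex driver within 30 mm of theirs (value of joint lid below 0.025 rad and velocity of joint lid between -0.05 and 0.05 rad/s and distance of each of pack_blue, pack_orange, engine from where it was at the start of the episode below 0.01 m and distance of each of fuel_bottle, glue, wheel, parts_tray from where it was at the start of the episode below 0.015 m and distance of hex_driver from where it was at the start of the episode below 0.03 m); the robot touches nothing.
It fails at once if the lid claps shut: it closes the last 0.1 rad faster than 0.55 rad/s (value of joint lid below 0.1 rad and velocity of joint lid below -0.55 rad/s).
It fails at once if the lid is gripped or forced: the robot bears on it with more than 20 N (contact force between any of the fingers, the arm and lid above 20 N).
It fails at once if something in the case is lifted or shifted by more than 10 mm (distance of any of pack_blue, pack_orange, engine from where it was at the start of the episode above 0.01 m).
It fails at once if a thing on the mat is picked up, pushed away or knocked over (distance of any of fuel_bottle, glue, wheel, parts_tray from where it was at the start of the episode above 0.015 m or distance of hex_driver from where it was at the start of the episode above 0.03 m or angle between any of fuel_bottle, glue's own z axis and vertical above 0.3 rad).
It also fails if it takes over 51 s, if anything falls off the work surface, if the arm or the gripper's body presses on something with over 40 N, if the wrist force passes 120 N, or if a joint passes its speed limit or range.

## Working session

There is one attempt and no reset: what is moved stays moved. The work goes in short steps, Python scripts to look and compute and a shell command to move; the robot and the scene stay as the last step left them, time stands still between calls to the robot, and variables do not carry over. Pictures are saved under pics/ and viewed, at most 10 in all, crops included, and the job is handed in when it is done.

```bash
mkdir -p pics; cat > h.py <<'E'
import numpy as np, cv2
from workcell import sensors, imaging, order, spotter
from scipy.spatial.transform import Rotation as R
def ray(cam,px):
    c=imaging.calibration(cam); K=np.array(c["mtx"]);Rm=np.array(c["R"]);t=np.array(c["t"])
    d=Rm.T@np.linalg.solve(K,[px[0],px[1],1.]); o=-Rm.T@t; return o,d
def proj(cam,X):
    c=imaging.calibration(cam); p=np.array(c["mtx"])@(np.array(c["R"])@np.array(X,float)+np.array(c["t"])); return p[:2]/p[2]
def atz(cam,px,z):
    o,d=ray(cam,px); return o+d*(z-o[2])/d[2]
def tri(p1,p2):
    o1,d1=ray(*p1);o2,d2=ray(*p2)
    A=np.stack([d1,-d2],1); s=np.linalg.lstsq(A,o2-o1,rcond=None)[0]
    a=o1+d1*s[0];b=o2+d2*s[1]; return (a+b)/2,np.linalg.norm(a-b)
E
python3 - <<'E'
from h import *
np.set_printoptions(precision=3,suppress=True)
ims=[imaging.camera(c) for c in("scene","side")]
for c,i in zip(("scene","side"),ims): cv2.imwrite(f"pics/{c}0.png",i)
L=["case","lid","lid_hinge","lip_edge","pack_blue","pack_orange","engine","fuel_bottle","glue","wheel","parts_tray","hex_driver"]
for l in L:
    r={c:spotter.look_for(l,c)[:1] for c in("scene","side")}
    s=[(c,np.round(v[0]["pixel"]),round(v[0]["conf"],2)) for c,v in r.items() if v]
    print(l,s, tri((s[0][0],s[0][1]),(s[1][0],s[1][1])) if len(s)==2 else "")
o=sensors.get_obs();print(o)
for c in("scene","side"):print(c,ray(c,(320,240)))
E
```

```text
case [('scene', array([322., 242.]), 0.95)] 
lid [('scene', array([344., 224.]), 0.72), ('side', array([363., 237.]), 0.81)] (array([0.571, 0.085, 0.184]), np.float64(0.0015174818086114673))
lid_hinge [('side', array([361., 239.]), 0.66)] 
lip_edge [('scene', array([345., 223.]), 0.59), ('side', array([364., 233.]), 0.58)] (array([0.566, 0.084, 0.185]), np.float64(0.0034810032840282756))
pack_blue [('scene', array([301., 274.]), 0.77), ('side', array([320., 298.]), 0.6)] (array([0.695, 0.064, 0.139]), np.float64(0.001628346720291548))
pack_orange [('scene', array([309., 252.]), 0.77), ('side', array([326., 270.]), 0.78)] (array([0.637, 0.044, 0.129]), np.float64(0.0015770313326149915))
engine [('scene', array([320., 221.]), 0.88), ('side', array([336., 238.]), 0.88)] (array([0.6  , 0.046, 0.195]), np.float64(0.004856155608162083))
fuel_bottle [('scene', array([408., 374.]), 0.62), ('side', array([455., 401.]), 0.95)] (array([0.73 , 0.34 , 0.078]), np.float64(0.0002416028207203089))
glue [('scene', array([440., 326.]), 0.77), ('side', array([474., 339.]), 0.61)] (array([0.582, 0.339, 
[... 427 characters left out ...]
81)] (array([ 0.432, -0.278,  0.036]), np.float64(0.0017936899129646822))
{'clock': 1.3, 'joint_pos': array([-1.274,  0.332, -0.065,  1.46 ,  0.022,  1.35 , -0.088]), 'joint_velocities': array([ 0.001,  0.001,  0.001,  0.001, -0.   , -0.001, -0.001]), 'tau': array([  0.001, -62.523,   0.049, -39.183,   0.016,   0.002,   0.   ]), 'position': array([0.196, 0.593, 0.248]), 'ee_rot': array([0.159, 0.987, 0.   , 0.   ]), 'ft_force': array([-0.151, -0.186, -0.049]), 'torque': array([-0.011, -0.031, -0.013]), 'grasp_force': 0.0, 'grip_width': 0.9986716249292207}
scene (array([1.161, 0.428, 1.199]), array([-0.442, -0.301, -0.845]))
side (array([1.006, 0.245, 0.877]), array([-0.474, -0.271, -0.838]))
```

View pics/scene0.png

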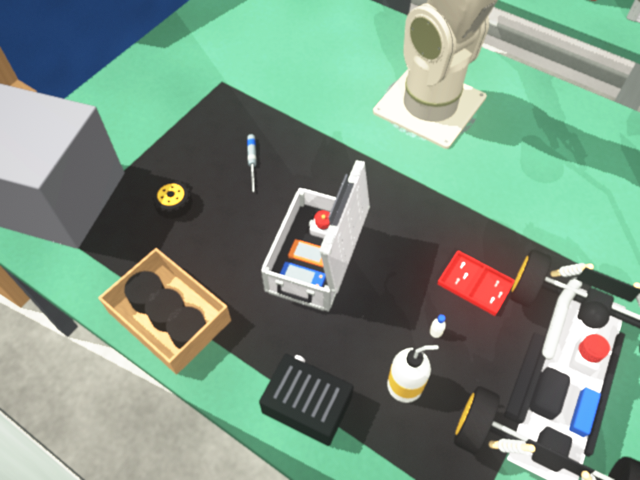

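View pics/side0.png

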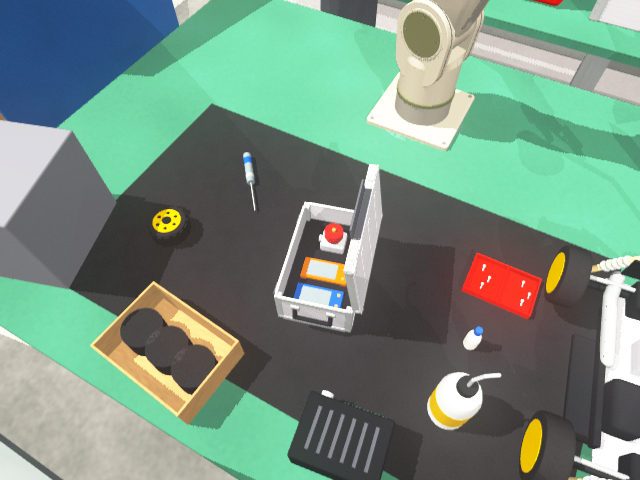

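```bash
python3 - <<'E'
import cv2
a=cv2.imread("pics/scene0.png")[150:320,250:390]; b=cv2.imread("pics/side0.png")[155:340,265:395]
cv2.imwrite("pics/ca.png",cv2.resize(a,None,fx=3.5,fy=3.5,interpolation=cv2.INTER_CUBIC))
cv2.imwrite("pics/cb.png",cv2.resize(b,None,fx=3.2,fy=3.2,interpolation=cv2.INTER_CUBIC))
E
```

```text
(no output)
```

View pics/ca.png

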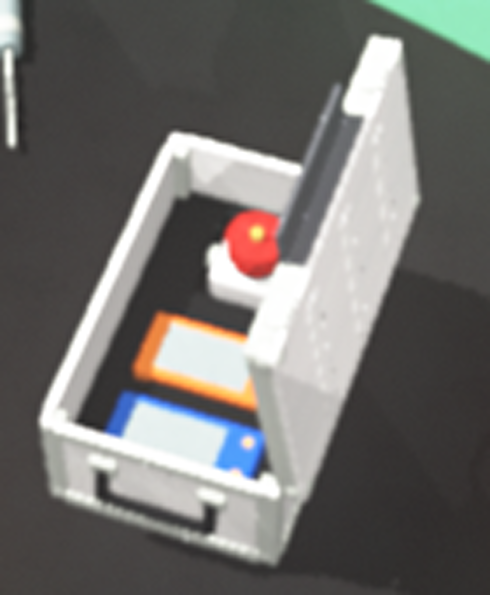

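View pics/cb.png

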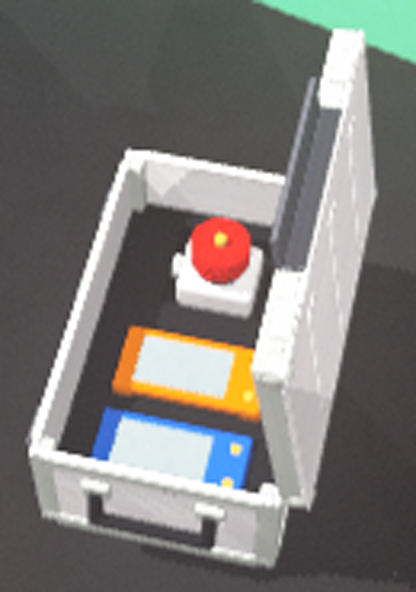

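```bash
cat >> h.py <<'E'
def case2w(p,q):
    x,y,a=p[:3]; c,s=np.cos(a),np.sin(a)
    return np.array([x+c*q[0]-s*q[1],y+s*q[0]+c*q[1],q[2]])
def lidpt(p,r,yy,h):
    th=p[3]; return case2w(p,[0.075-r*np.cos(th)+h*np.sin(th),yy,0.095+r*np.sin(th)+h*np.cos(th)])
E
python3 - <<'E'
from h import *
from scipy.optimize import least_squares
np.set_printoptions(precision=4,suppress=True)
C=[("c",-.075,.115,.095,(300,188),(306.25,202.5)),("c",-.075,-.115,.095,(262,270),(275.3,295.6)),("c",.075,-.115,.095,(331.4,290),(352.5,310.3)),
("c",-.075,-.115,0,(264.9,290.6),(279.1,315.9)),("c",.075,-.115,0,(328.6,310.6),(350.9,330.6)),
("l",.150,.115,.018,(364.3,161.4),(378.1,165.9)),("l",.150,.115,0,(356.3,160.9),(369.7,165)),("l",.150,-.115,0,(320.9,250.6),(345.6,271.25)),("l",.150,-.115,.018,(330,252.9),(354,273.75)),
("l",.176,.055,0,(345.7,174.3),(362.5,180)),("l",.176,-.055,0,(330,218.6),(350,230))]
def f(p):
    o=[]
    for k,a,b,c,s,t in C:
        X=case2w(p,[a,b,c]) if k=="c" else lidpt(p,a,b,c)
        o+=list(proj("scene",X)-s)+list(proj("side",X)-t)
    return np.array(o)
r=least_squares(f,[.63,.02,1.57,1.45],loss="soft_l1")
print(r.x,np.sqrt(np.mean(r.fun**2)));print(f(r.x).reshape(-1,4).round(1))
p=r.x;print("hinge",lidpt(p,0,0,0),"lip",lidpt(p,.176,0,0),"lip ends",lidpt(p,.176,.055,0),lidpt(p,.176,-.055,0))
q=p.copy();q[3]=0;print("shut lip",lidpt(q,.176,0,0))
print("x axis",np.cos(p[2]),np.sin(p[2]))
from scipy.spatial.transform import Rotation as R
print("tool axes cols",R.from_quat(sensors.get_obs()["ee_rot"]).as_matrix(), sensors.get_obs()["clock"])
for n,px,z in(("bottle",(408,374),.1),("engine",(320,221),.07),("hex",(251,151),.01),("wheel",(172,198),.04),("tray",(477,282),.01),("glue",(440,326),.04)):print(n,atz("scene",px,z))
E
```

```text
[0.5835 0.0188 1.8376 1.4265] 1.005078687425266
[[-0.3 -0.2 -1.1 -1.1]
 [-0.1  0.5 -0.6  0.6]
 [-1.7  1.4  0.8  2.5]
 [ 0.4  0.9  0.   0.9]
 [ 0.5  1.   0.1  1.8]
 [ 0.9  0.1  1.5 -1.4]
 [ 0.4 -0.8  0.1 -1.2]
 [-1.   0.3 -1.3 -0.5]
 [-1.  -0.   1.5 -1.6]
 [ 0.8 -0.8  0.2 -1.3]
 [-1.5 -1.4  0.1  0.3]]
hinge [0.5638 0.0912 0.095 ] lip [0.5704 0.0668 0.2692] lip ends [0.5174 0.0523 0.2692] [0.6235 0.0813 0.2692]
shut lip [ 0.6102 -0.0786  0.095 ]
x axis -0.2636352384208091 0.9646224448263699
tool axes cols [[-0.9493  0.3143  0.    ]
 [ 0.3143  0.9493  0.0001]
 [ 0.      0.0001 -1.    ]] 1.3
bottle [0.7384 0.3421 0.1   ]
engine [ 0.5279 -0.0032  0.07  ]
hex [ 0.4151 -0.2955  0.01  ]
wheel [ 0.6558 -0.3426  0.04  ]
tray [0.4319 0.3552 0.01  ]
glue [0.5876 0.3404 0.04  ]
```

```bash
cat >> h.py <<'E'
np.set_printoptions(precision=4,suppress=True)
P=np.array([.5835,.0188,1.8376,1.4265])
def Rt(phi):  # tool tilted phi from down toward case +x, tool y in the case xz plane
    a=P[2]; X=np.array([np.cos(a),np.sin(a),0]); Z=np.array([0,0,1.])
    y=np.cos(phi)*X+np.sin(phi)*Z; z=np.sin(phi)*X-np.cos(phi)*Z
    return np.stack([np.cross(y,z),y,z],1)
def delta(pos,Rm):
    o=sensors.get_obs(); R0=R.from_quat(o["ee_rot"]).as_matrix()
    return R0.T@(np.array(pos)-o["position"]), R.from_matrix(R0.T@Rm).as_rotvec()
E
python3 - <<'E'
from h import *
h=case2w(P,[-.04,0,.42]);print("hover hi",h,delta(h,Rt(np.pi/4)))
o=sensors.get_obs()["position"];print(delta(o,Rt(0)))
E
```

```text
hover hi [ 0.594  -0.0198  0.42  ] (array([-0.5702, -0.4571, -0.1717]), array([-0.7622,  0.2302, -0.5557]))
(array([0., 0., 0.]), array([ 0.0001,  0.    , -0.5866]))
```

```bash
python3 -m inch '[[[0,0,-0.05,0,0,0,-1],[0,0,-0.1,0,0,0,-1],[0,0,-0.15,0,0,0,-1],[-0.04,-0.03,-0.17,0,0,-0.1,-1],[-0.08,-0.06,-0.17,0,0,-0.2,-1],[-0.12,-0.09,-0.17,0,0,-0.3,-1],[-0.16,-0.12,-0.17,0,0,-0.4,-1],[-0.2,-0.15,-0.17,0,0,-0.5,-1],[-0.24,-0.18,-0.17,0,0,-0.58,-1],[-0.28,-0.21,-0.17,0,0,-0.58,-1]]]'; python3 - <<'E'
from h import *
h=case2w(P,[-.04,0,.42]);print(delta(h,Rt(np.pi/4)),delta(h,Rt(0)),sensors.get_obs()["joint_pos"])
E
```

```text
clock: 2.3
position: [0.395, 0.3069, 0.4186]
ee_rot: [-0.131, 0.991, 0.0, 0.0]
ft_force: [0.5, 1.7, -0.2]
grip_width: 0.998
grasp_force: 0.0
(array([-0.1072, -0.3672, -0.0016]), array([-0.7848,  0.002 , -0.0033])) (array([-0.1072, -0.3672, -0.0016]), array([ 0.0006,  0.0006, -0.0037])) [-0.879   0.0149  0.1295  1.4786 -0.0022  1.6475  1.0843]
```

```bash
python3 -m inch '[[[-0.012,-0.04,0,-0.08,0,0,-1],[-0.024,-0.08,0,-0.16,0,0,-1],[-0.036,-0.12,0,-0.24,0,0,-1],[-0.048,-0.16,0,-0.32,0,0,-1],[-0.06,-0.2,0,-0.4,0,0,-1],[-0.072,-0.24,0,-0.48,0,0,-1],[-0.084,-0.28,0,-0.56,0,0,-1],[-0.096,-0.32,0,-0.64,0,0,-1],[-0.107,-0.367,0,-0.72,0,0,-1],[-0.107,-0.367,0,-0.785,0,0,-1]]]'; python3 - <<'E'
from h import *
h=case2w(P,[-.04,0,.42]);print(delta(h,Rt(np.pi/4)),sensors.get_obs()["joint_pos"])
E
```

```text
clock: 3.3
position: [0.5938, -0.0241, 0.4135]
ee_rot: [-0.115, 0.916, 0.38, -0.052]
ft_force: [-0.2, 1.2, -1.5]
grip_width: 1.005
grasp_force: 0.0
(array([-0.0013,  0.0075, -0.0016]), array([ 0.0018,  0.0049, -0.0152])) [-0.0507  0.5197  0.5642  1.1415 -0.9102  2.0388  2.1258]
```

```bash
python3 - <<'E'
from h import *
h=case2w(P,[-.02,0,.33]);print(delta(h,Rt(np.pi/4)))
E
```

```text
(array([-0.0016, -0.0421,  0.0761]), array([ 0.0018,  0.0049, -0.0152]))
```

```bash
python3 -m inch '[[[0,-0.012,0.02,0,0,0,-1],[0,-0.024,0.04,0,0,0,-1],[0,-0.036,0.06,0,0,0,-1],[0,-0.045,0.077,0,0,0,-1],[0,-0.045,0.077,0,0,0,-1]]]'; python3 - <<'E'
from h import *
im=imaging.camera("side");b=imaging.camera("scene")
o=sensors.get_obs(); print(o["joint_pos"],o["position"],R.from_quat(o["ee_rot"]).as_matrix())
h=case2w(P,[-.02,0,.33]);print(delta(h,Rt(np.pi/4)))
# predicted fingertip inner-pad corners for t=4 and 17mm
Rm=R.from_quat(o["ee_rot"]).as_matrix()
for s in(1,-1):
  for t in(.004,.017): 
    X=o["position"]+Rm@np.array([0,s*.0425,t]); print(s,t,proj("side",X),proj("scene",X))
c1=im[100:340,240:440];c2=b[100:340,230:430]
cv2.imwrite("pics/h1.png",cv2.resize(np.hstack([c1,c2]),None,fx=2,fy=2,interpolation=cv2.INTER_CUBIC))
E
```

```text
clock: 3.8
position: [0.5856, 0.0047, 0.3298]
ee_rot: [-0.12, 0.916, 0.38, -0.052]
ft_force: [-0.6, 0.5, -1.4]
grip_width: 0.999
grasp_force: 0.0
[-0.1125  0.502   0.5483  1.3319 -0.8683  1.882   2.2224] [0.5863 0.0036 0.3326] [[-0.9663 -0.1822 -0.182 ]
 [-0.2575  0.6834  0.6831]
 [-0.0001  0.7069 -0.7073]]
(array([-0.0014, -0.0051, -0.0014]), array([-0.0002,  0.0046, -0.0044]))
1 0.004 [338.9664 162.1104] [322.2516 159.4433]
1 0.017 [344.7623 167.3073] [327.0245 164.0475]
-1 0.004 [302.0924 181.2468] [292.2535 171.7701]
-1 0.017 [307.7538 185.8794] [296.9278 176.0629]
```

View pics/h1.png

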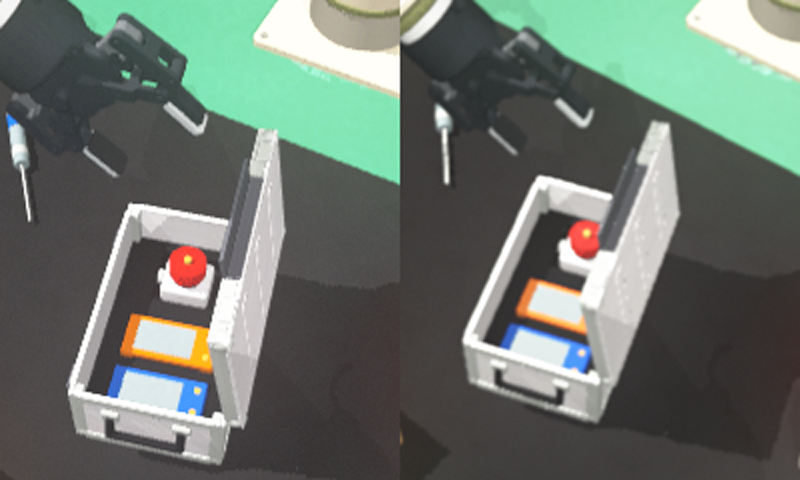

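```bash
python3 - <<'E'
from h import *
h=case2w(P,[.0538,0,.2302]);print(delta(h,Rt(np.pi/4)))
E
```

```text
(array([-0.0009, -0.0235,  0.1213]), array([-0.0002,  0.0046, -0.0044]))
```

```bash
python3 -m inch '[[[0,-0.006,0.03,0,0,0,-1],[0,-0.012,0.06,0,0,0,-1],[0,-0.018,0.09,0,0,0,-1],[0,-0.024,0.121,0,0,0,-1],[0,-0.024,0.121,0,0,0,-1],[0,-0.024,0.121,0,0,0,-1]]]'; python3 - <<'E'
from h import *
im=imaging.camera("side");b=imaging.camera("scene")
h=case2w(P,[.0538,0,.2302]);print(delta(h,Rt(np.pi/4)))
o=sensors.get_obs(); print(o["joint_pos"],o["ft_force"],o["clock"])
c1=im[110:310,270:420];c2=b[110:310,250:400]
cv2.imwrite("pics/h2.png",cv2.resize(np.hstack([c1,c2]),None,fx=2.6,fy=2.6,interpolation=cv2.INTER_CUBIC))
E
```

```text
clock: 4.5
position: [0.5692, 0.0692, 0.2311]
ee_rot: [-0.12, 0.916, 0.379, -0.049]
ft_force: [0.2, -0.3, -0.1]
grip_width: 1.004
grasp_force: 0.0
(array([-0.0002,  0.0008,  0.0027]), array([-0.0018,  0.0077, -0.0038]))
[-0.2102  0.4933  0.5108  1.5561 -0.8758  1.6572  2.29  ] [-0.1858  0.2597 -0.4681] 4.6
```

View pics/h2.png

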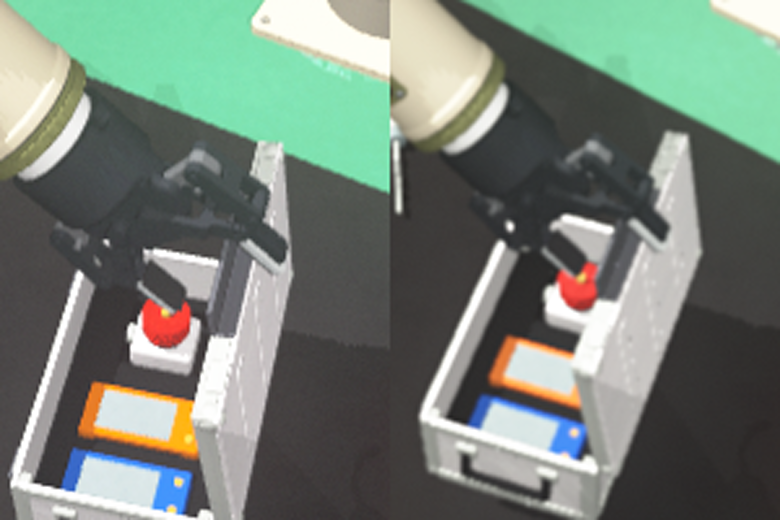

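```bash
python3 -m inch '[[[0,-0.007,-0.007,0,0,0,-1],[0,-0.013,-0.012,0,0,0,-1],[0,-0.018,-0.016,0,0,0,-1],[0,-0.024,-0.02,0,0,0,-1],[0,-0.03,-0.025,0,0,0,-1],[0,-0.036,-0.029,0,0,0,-1],[0,-0.04,-0.031,0,0,0,-1],[0,-0.04,-0.031,0,0,0,-1]]]'; python3 - <<'E'
from h import *
im=imaging.camera("side");b=imaging.camera("scene")
h=case2w(P,[.0538-.05,0,.2302-.006]);print(delta(h,Rt(np.pi/4)))
o=sensors.get_obs(); print(o["ft_force"],o["clock"])
c1=im[110:310,270:420];c2=b[110:310,250:400]
cv2.imwrite("pics/h3.png",cv2.resize(np.hstack([c1,c2]),None,fx=2.6,fy=2.6,interpolation=cv2.INTER_CUBIC))
for th in (1.43,1.3,1.2,1.1,1.0):
  q=P.copy();q[3]=th
  print(th,[((proj("side",lidpt(q,.15,s,.018))-[270,110])*2.6).round() for s in(.115,-.115)],[((proj("scene",lidpt(q,.15,s,.018))-[250,110])*2.6+[390,0]).round() for s in(.115,-.115)])
E
```

```text
clock: 5.4
position: [0.5815, 0.0205, 0.2225]
ee_rot: [-0.119, 0.916, 0.379, -0.05]
ft_force: [-0.3, 0.3, 0.3]
grip_width: 0.997
grasp_force: 0.0
(array([-0.0013,  0.0015, -0.0004]), array([-0.0002,  0.0045, -0.0049]))
[-0.0265 -0.3364  0.635 ] 5.5
1.43 [array([286., 142.]), array([223., 422.])] [array([690., 134.]), array([596., 372.])]
1.3 [array([258., 139.]), array([191., 417.])] [array([666., 129.]), array([570., 365.])]
1.2 [array([237., 138.]), array([167., 414.])] [array([648., 127.]), array([551., 361.])]
1.1 [array([217., 139.]), array([144., 413.])] [array([630., 126.]), array([532., 359.])]
1.0 [array([197., 142.]), array([122., 414.])] [array([614., 126.]), array([514., 358.])]
```

View pics/h3.png

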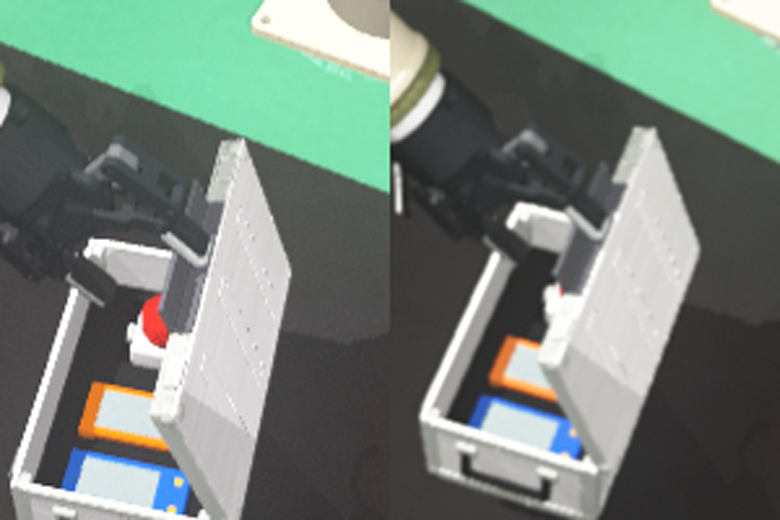

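```bash
python3 -m inch '[[[0,-0.006,-0.004,0,0,0,-1],[0,-0.012,-0.007,0,0,0,-1],[0,-0.018,-0.01,0,0,0,-1],[0,-0.024,-0.013,0,0,0,-1],[0,-0.026,-0.014,0,0,0,-1],[0,-0.026,-0.014,0,0,0,-1],[0,-0.016,-0.015,0,0,0,-1],[0,-0.004,-0.017,0,0,0,-1],[0,0.006,-0.018,0,0,0,-1]]]'; python3 - <<'E'
from h import *
im=imaging.camera("side")
o=sensors.get_obs(); print(o["position"],o["ft_force"],o["clock"])
c1=im[110:310,270:420]
cv2.imwrite("pics/h4.png",cv2.resize(c1,None,fx=2.6,fy=2.6,interpolation=cv2.INTER_CUBIC))
E
```

```text
clock: 6.4
position: [0.5837, 0.0143, 0.2416]
ee_rot: [-0.121, 0.916, 0.379, -0.049]
ft_force: [0.7, -0.1, 0.2]
grip_width: 0.998
grasp_force: 0.0
[0.5839 0.0152 0.243 ] [1.2876 1.1088 1.3185] 6.45
```

View pics/h4.png

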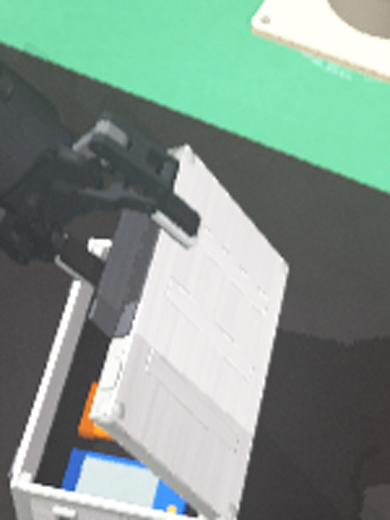

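```bash
python3 -m inch '[[[0,0,0,0,0,0,-1],[0,0,0,0,0,0,-1],[0,0,0,0,0,0,-1],[0,0,0,0,0,0,-1]]]'; python3 - <<'E'
from h import *
im=imaging.camera("side")
o=sensors.get_obs(); print(o["position"],o["ft_force"],o["clock"],o["grasp_force"])
c1=im[110:310,270:420]
cv2.imwrite("pics/h5.png",cv2.resize(c1,None,fx=2.6,fy=2.6,interpolation=cv2.INTER_CUBIC))
for th in (1.0,.9,.8,.7,.6):
  q=P.copy();q[3]=th
  print(th,[((proj("side",lidpt(q,.15,s,.018))-[270,110])*2.6).round() for s in(.115,-.115)])
E
```

```text
clock: 6.85
position: [0.5836, 0.0128, 0.2396]
ee_rot: [-0.119, 0.916, 0.379, -0.05]
ft_force: [-0.2, -1.0, -1.2]
grip_width: 1.003
grasp_force: 0.5
[0.5837 0.0128 0.2396] [ 0.2704 -0.6662 -1.5454] 6.9 0.7419244945049286
1.0 [array([197., 142.]), array([122., 414.])]
0.9 [array([179., 145.]), array([102., 415.])]
0.8 [array([162., 151.]), array([ 83., 418.])]
0.7 [array([147., 157.]), array([ 66., 422.])]
0.6 [array([133., 164.]), array([ 51., 427.])]
```

View pics/h5.png

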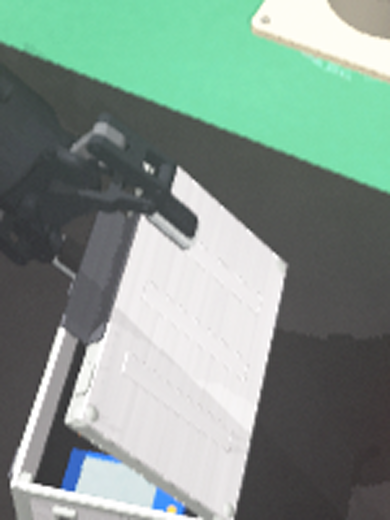

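```bash
python3 -m inch '[[[0,0,0,0,0,0,-1],[0,0,0,0,0,0,-1],[0,-0.004,0,0,0,0,-1],[0,-0.008,0,0,0,0,-1],[0,-0.012,0,0,0,0,-1],[0,-0.016,0.001,0,0,0,-1],[0,-0.02,0.001,0,0,0,-1],[0,-0.025,0.001,0,0,0,-1],[0,-0.03,0.002,0,0,0,-1],[0,-0.035,0.002,0,0,0,-1]]]'
```

```text
clock: 7.9
position: [0.5897, -0.0096, 0.2135]
ee_rot: [-0.12, 0.916, 0.379, -0.05]
ft_force: [0.3, 0.8, -0.6]
grip_width: 0.998
grasp_force: 0.4
```

```bash
python3 -m inch '[[[0,-0.003,0.001,0,0,0,-1],[0,-0.007,0.002,0,0,0,-1],[0,-0.01,0.002,0,0,0,-1],[0,-0.013,0.003,0,0,0,-1],[0,-0.017,0.004,0,0,0,-1],[0,-0.02,0.005,0,0,0,-1],[0,-0.023,0.005,0,0,0,-1],[0,-0.027,0.006,0,0,0,-1],[0,-0.03,0.007,0,0,0,-1],[0,-0.033,0.008,0,0,0,-1]]]'; python3 - <<'E'
from h import *
im=imaging.camera("side")
o=sensors.get_obs(); d=o["position"]-[P[0],P[1],0];c,s=np.cos(P[2]),np.sin(P[2])
print("case TCP",c*d[0]+s*d[1],-s*d[0]+c*d[1],d[2],o["ft_force"],o["clock"],o["grasp_force"])
c1=im[110:330,250:400]
cv2.imwrite("pics/h6.png",cv2.resize(c1,None,fx=2.6,fy=2.6,interpolation=cv2.INTER_CUBIC))
for th in (.6,.5,.4,.3,.2):
  q=P.copy();q[3]=th
  print(th,[((proj("side",lidpt(q,.15,s,.018))-[250,110])*2.6).round() for s in(.115,-.115)])
E
```

```text
clock: 8.9
position: [0.5943, -0.0265, 0.1846]
ee_rot: [-0.12, 0.916, 0.379, -0.05]
ft_force: [-0.7, 1.2, -2.1]
grip_width: 1.001
grasp_force: 0.5
case TCP -0.0467020061794223 0.0017130018235434665 0.184138371103396 [ 1.0276 -0.2265 -2.3302] 8.95 0.8281480148434639
0.6 [array([185., 164.]), array([103., 427.])]
0.5 [array([173., 173.]), array([ 91., 433.])]
0.4 [array([163., 182.]), array([ 81., 440.])]
0.3 [array([155., 192.]), array([ 73., 447.])]
0.2 [array([149., 202.]), array([ 67., 455.])]
```

View pics/h6.png

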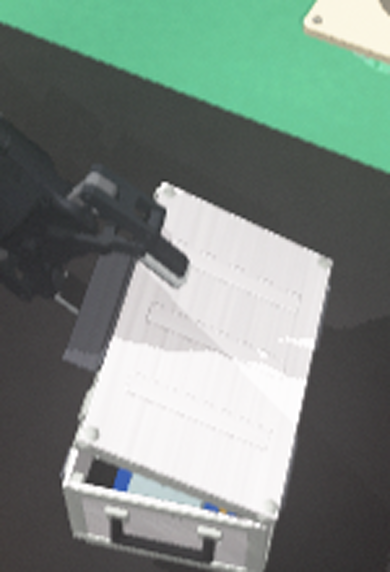

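```bash
python3 -m inch '[[[0,-0.003,0.001,0,0,0,-1],[0,-0.006,0.003,0,0,0,-1],[0,-0.009,0.004,0,0,0,-1],[0,-0.012,0.006,0,0,0,-1],[0,-0.015,0.007,0,0,0,-1],[0,-0.018,0.009,0,0,0,-1],[0,-0.021,0.01,0,0,0,-1],[0,-0.024,0.012,0,0,0,-1],[0,-0.027,0.013,0,0,0,-1],[0,-0.03,0.014,0,0,0,-1]]]'; python3 -m inch '[[[0,-0.002,0.0015,0,0,0,-1],[0,-0.004,0.003,0,0,0,-1],[0,-0.006,0.0045,0,0,0,-1],[0,-0.008,0.006,0,0,0,-1],[0,-0.01,0.0075,0,0,0,-1],[0,-0.012,0.009,0,0,0,-1],[0,-0.014,0.0105,0,0,0,-1],[0,-0.016,0.012,0,0,0,-1],[0,-0.018,0.0135,0,0,0,-1],[0,-0.02,0.015,0,0,0,-1]]]'; python3 - <<'E'
from h import *
o=sensors.get_obs(); d=o["position"]-[P[0],P[1],0];c,s=np.cos(P[2]),np.sin(P[2])
print("case TCP",c*d[0]+s*d[1],-s*d[0]+c*d[1],d[2],o["ft_force"],o["clock"],o["grasp_force"])
E
```

```text
clock: 9.95
position: [0.5971, -0.0372, 0.1535]
ee_rot: [-0.12, 0.916, 0.38, -0.05]
ft_force: [-0.3, -0.9, -2.3]
grip_width: 1.003
grasp_force: 0.5
clock: 10.95
position: [0.598, -0.0408, 0.1289]
ee_rot: [-0.12, 0.916, 0.379, -0.05]
ft_force: [0.0, -1.4, -1.5]
grip_width: 1.005
grasp_force: 1.1
case TCP -0.06134087928187891 0.0017120836587641575 0.12887008234490135 [ 0.0294 -1.4339 -1.5356] 10.95 1.0539772175252438
```

```bash
python3 -m inch '[[[0,-0.002,0.002,0,0,0,-1],[0,-0.004,0.004,0,0,0,-1],[0,-0.006,0.006,0,0,0,-1],[0,-0.008,0.008,0,0,0,-1],[0,-0.01,0.01,0,0,0,-1],[0,-0.012,0.011,0,0,0,-1],[0,-0.014,0.012,0,0,0,-1],[0,-0.016,0.014,0,0,0,-1],[0,-0.017,0.015,0,0,0,-1],[0,-0.017,0.015,0,0,0,-1]]]'; python3 - <<'E'
from h import *
im=imaging.camera("side");b=imaging.camera("scene")
o=sensors.get_obs(); print(o["ft_force"],o["clock"],o["grasp_force"],o["position"])
cv2.imwrite("pics/e1.png",im)
# lid-top corner check: gradient/brightness along the predicted shut front edge
ref=cv2.imread("pics/side0.png")
for th in(0,.03,.06,.1):
  q=P.copy();q[3]=th;sc=[]
  for cam,I in(("side",im),("scene",b)):
    g=cv2.magnitude(*[cv2.Sobel(cv2.cvtColor(I,cv2.COLOR_BGR2GRAY),cv2.CV_32F,*k) for k in((1,0),(0,1))])
    for y in(-.115,): # far side top edge of lid, front to back
      pts=np.float32([proj(cam,lidpt(q,r,y,.018)) for r in np.linspace(.01,.145,40)])
      sc.append(cv2.remap(g,pts[None],None,cv2.INTER_LINEAR).mean())
  print(th,sc)
E
```

```text
clock: 11.95
position: [0.5983, -0.042, 0.1063]
ee_rot: [-0.12, 0.916, 0.379, -0.05]
ft_force: [-0.2, -0.5, -1.1]
grip_width: 0.994
grasp_force: 0.0
[0.1241 0.3067 0.4069] 12.05 0.0 [ 0.5984 -0.0422  0.1065]
0 [np.float32(334.12567), np.float32(253.51094)]
0.03 [np.float32(227.42978), np.float32(146.57504)]
0.06 [np.float32(132.74988), np.float32(81.69075)]
0.1 [np.float32(74.45886), np.float32(44.95443)]
```

```bash
python3 -m inch '[[[0,-0.006,-0.006,0,0,0,-1],[0,-0.012,-0.014,0,0,0,-1],[0,-0.018,-0.03,0,0,0,-1],[0,-0.018,-0.06,0,0,0,-1],[0,-0.018,-0.09,0,0,0,-1],[0,-0.018,-0.12,0,0,0,-1],[0,-0.018,-0.15,0,0,0,-1],[0,-0.018,-0.15,0,0,0,-1],[0,-0.018,-0.15,0,0,0,-1],[0,-0.018,-0.15,0,0,0,-1]]]'; python3 - <<'E'
from h import *
im=imaging.camera("side");b=imaging.camera("scene")
o=sensors.get_obs(); print(o["ft_force"],o["clock"],o["position"],o["joint_velocities"])
for th in(0,.015,.03,.06):
  q=P.copy();q[3]=th;sc=[]
  for cam,I in(("side",im),("scene",b)):
    g=cv2.magnitude(*[cv2.Sobel(cv2.cvtColor(I,cv2.COLOR_BGR2GRAY),cv2.CV_32F,*k) for k in((1,0),(0,1))])
    pts=np.float32([proj(cam,lidpt(q,r,-.115,.018)) for r in np.linspace(.01,.145,40)])
    sc.append(float(cv2.remap(g,pts[None],None,cv2.INTER_LINEAR).mean()))
  print(th,sc)
for l in("fuel_bottle","glue","wheel","parts_tray","hex_driver"): print(l,[x["pixel"] for x in spotter.look_for(l,"scene")[:1]])
E
```

```text
clock: 13.05
position: [0.6288, -0.1564, 0.1989]
ee_rot: [-0.12, 0.916, 0.38, -0.05]
ft_force: [0.1, 0.4, -1.0]
grip_width: 0.999
grasp_force: 0.0
[0.247  0.374  0.2104] 13.15 [ 0.6288 -0.1561  0.199 ] [-0.0026 -0.0028  0.001  -0.0029 -0.002   0.0019 -0.0013]
0 [329.1708984375, 259.39306640625]
0.015 [283.8379821777344, 205.49545288085938]
0.03 [223.07333374023438, 152.342041015625]
0.06 [129.81396484375, 85.83171844482422]
fuel_bottle [[408.6, 373.7]]
glue [[436.1, 324.8]]
wheel [[173.5, 197.1]]
parts_tray [[475.8, 280.9]]
hex_driver [[312.5, 235.0]]
```

```bash
python3 -c "
from workcell import order;print(order.hand_in())"
```

```text
the job is handed in; nothing more can be done
None
```

The lid was tipped, fell free, was caught on the lower finger at about 0.75 rad and eased fully shut, the hand is clear, and the job is handed in. The cameras showed the bottle, glue, wheel and tray unmoved, but in the last check the spotter gave no usable fix on the hex driver.

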